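# Dispense four AA batteries from the desk dispenser

## Robot

A 6-joint arm with a two-finger parallel gripper is mounted at the origin on the work surface. World frame = base frame: x ahead of the robot, y to its left, z up, the work surface at z = 0. Lengths are in m, angles in degrees, forces in N, time in s.
With the tool pointing down it reaches from about 0.3 to 0.75 m from the base axis. Payload 8.5 kg.
Tool frame: the origin (TCP) lies midway between the tips of the shut fingers; the grasp point (between the pads) lies 19 mm behind it; z points along the fingers, y is the line along which they close (so a half turn about z gives the same grasp; the last joint's range is limited). The gripper opens to 85 mm and grips with 20 to 120 N. Pads are 22 mm wide; open, the fingers measure 114 mm over their backs; the gripper's body (76 mm by 85 mm) begins 54 mm behind the grasp point. The pads swing forward as they close: fully open they stand 13 mm farther back than shut.
Start: joints at [-81.721, 21.807, 74.336, -0, 83.858, -12.336], TCP at [0.194, -0.515, 0.231] pointing down, gripper open.
Joint ranges: [-178.18, 178.18], [-50.72, 133.34], [12.68, 142.11], [-81.47, 261.47], [9.98, 163.14], [-165.26, 165.26]. Speed limits (degrees/s): [136.94, 136.94, 180, 180, 180, 180].

## Interface

Orientations are given as a 3x3 rotation matrix whose columns are the frame's x, y, z axes.
In Python, from rig import env, viewer, recognise, pinpoint gives the robot as it stands.
- The arm moves only by the tool move_arm, never from a script. Its argument "plan" is text: rows parted by semicolons, each of 7 numbers parted by spaces: the shift along the tool's x, y, z in m, then the turn, a rotation vector about the tool's x, y, z in rad, then the finger opening in m, from 0 to 0.0854. A call has 1 to 12 rows; each row shifts and turns the commanded pose from where the row before left it, along the tool's axes as they then stand; what a row does not reach is not made up. A row lasts 1/8 s, in which the tool goes at most 62.5 mm and 10.7 degrees, less where a joint would pass 70% of its speed; a pose out of reach is approached as far as the arm can. A call is refused whole if a number of a shift passes 0.0625 or a number of a turn 0.188, either way. A call with a gripper value outside its range is refused whole. The fingers move at their own pace and stop on an object; "grip_force" is the grip in N (left out, the last holds). Time passes only in rows, so rows that do not move let the fingers close. It gives the time, the measured TCP pose, the force, the opening and the grip force at its end, in the units of the state.
- env.observe(): the state, without advancing time (a new reading comes with each control period).
- viewer.get_image(name): name is "scene" or "top"; returns (picture, depth): 420x560x3 uint8, red, green, blue; 420x560 float32, m along the optical axis (not along the pixel's ray), 0 where there is no reading.
- viewer.calibration(name): a dict with "fx", "fy", "cx", "cy" (pixels), "k1" (the pictures are not rectified: a ray, as slopes to the right and down, at radius r is drawn at 1 + k1 r^2 times it, then the intrinsics apply), "R" (3x3) and "t" (3): a world point X has camera coordinates R X + t. Camera axes: x right, y down, z forward; pixel columns grow to the right and rows downward; lengths in m; the calibration is good to about 2 mm. A picture is of the moment at which its call begins. calibration takes no time and is no camera call.
- env.close_job(): hands the job in; it is judged then, once.
Trained networks look in the newest picture that a camera, given by its name, has taken for a name from the list of things; names that differ only in an ending like _2 or _b are one class to them, and where a whole thing is asked for, a point or a joint stands for the part that bears it (a point fixed in the world has none). Each returns a list of dicts, best first, with "conf" (0 to 1); they miss things now and then, are a little off and sometimes report something else, mostly with a low value. They report only what shows in the picture. A call takes as long as a camera call.
- recognise(camera, name): "extent" ([centre column, centre row, width, height] in pixels, round what is visible of it).
- pinpoint(camera, name): "pixel" ([column, row] in pixels: a listed point, or the origin of a listed thing).
The state is a dict: "time_s": time; "q": joint angles; "qvel": joint speeds; "joint_efforts": joint torques, N m; "position": TCP position; "tool_rot": TCP orientation; "ft_force": force on the tool from outside, world axes, zero at the start; "wrist_torque": the same for the moment, N m; "grip_width": finger opening in m; "gripper_force": force on a finger pad.
Only numpy, scipy, OpenCV 4.12 (cv2) and the standard library are available. Lean on these libraries where they do the work, as an engineer would, in place of code of your own. Each camera call takes 0.05 s, during which the arm holds its last target. There are 200 camera calls.

## Task

The desk clock needs four AA batteries. Get them from the dispenser by pressing its side paddle with a fingertip: press it right down, keep it down until a pair of batteries has rolled out into the tray, let it all the way back up, then do the same once more. Work only the paddle: do not touch or pick up any battery, leave the last pair waiting in the lane, and do not disturb the other things on the desk.

Things in the scene. Friction and masses are not known exactly. Their poses are not given: they have to be found in the camera images.
- dispenser: White sheet-metal battery dispenser, fixed; base plate 226 x 120 x 5 mm (x -122..104, y -36..84 mm in its frame). Origin on the desk under the gate, midway across the lane. +x points up the lane, -x to the open tray, +y to the side with the paddle. Six AA batteries lie across a 53 mm wide lane sloping down 0.25 rad towards -x. Highest fixed part: the lane end at x 95 mm, 81 mm.
- gate (a point): Where the gate blade meets the lane floor at rest, 40 mm above the desk, at (0, 0, 40) mm in the dispenser's frame; fixed to the dispenser. The gate hangs from the front end of a steel rocker straddling the lane, whose top is 74 mm above the desk at rest and 78 mm when pressed. From here a chute leads down to the tray.
- tray (a point): Middle of the tray floor, (-87, 0, 5) mm in the dispenser's frame. The tray spans x -119..-55 and y -26..26 mm there; its walls are 35 mm above the desk.
- rocker (a joint): Rocker angle, rad: 0 at rest (paddle up, gate down), 0.6 at its stop (paddle down, gate up). Axis: level, along the dispenser's y, through (15, 0, 56) mm. Sprung back; 2 N on the paddle starts it, 5 N holds it down. Past 0.55 the gate frees the two front batteries, which need 0.5 s to roll out, while a second bar stops the rest; once let go, they roll to the gate within 1 s. Up means below 0.08.
- paddle_top (a point): Middle of the paddle's top, moves with it: steel plate with black rubber pad, 46 mm long (dispenser's x), 44 mm wide (y), beside the lane. In the dispenser's frame at about (70, 59, 77) mm at rest, rising 0.25 rad towards +x, and (73, 59, 43) mm at the stop, falling 0.35 rad: it goes almost straight down, 34 mm. The lane's wall is 29 mm from its middle. Clear above.
- cell1: AA battery 1 of 6, counted from the gate at the start: cylinder 14.5 mm diameter, 50.5 mm long, black with a copper-coloured end, lying across the lane. Origin at its centre; its own y axis is the cylinder's axis. It turns as it rolls. Not to be touched by the robot.
- cell2: AA battery 2 of 6, counted from the gate at the start: cylinder 14.5 mm diameter, 50.5 mm long, black with a copper-coloured end, lying across the lane. Origin at its centre; its own y axis is the cylinder's axis. It turns as it rolls. Not to be touched by the robot.
- cell3: AA battery 3 of 6, counted from the gate at the start: cylinder 14.5 mm diameter, 50.5 mm long, black with a copper-coloured end, lying across the lane. Origin at its centre; its own y axis is the cylinder's axis. It turns as it rolls. Not to be touched by the robot.
- cell4: AA battery 4 of 6, counted from the gate at the start: cylinder 14.5 mm diameter, 50.5 mm long, black with a copper-coloured end, lying across the lane. Origin at its centre; its own y axis is the cylinder's axis. It turns as it rolls. Not to be touched by the robot.
- cell5: AA battery 5 of 6, counted from the gate at the start: cylinder 14.5 mm diameter, 50.5 mm long, black with a copper-coloured end, lying across the lane. Origin at its centre; its own y axis is the cylinder's axis. It turns as it rolls. Not to be touched by the robot.
- cell6: AA battery 6 of 6, counted from the gate at the start: cylinder 14.5 mm diameter, 50.5 mm long, black with a copper-coloured end, lying across the lane. Origin at its centre; its own y axis is the cylinder's axis. It turns as it rolls. Not to be touched by the robot.
- clock: Bystander: white desk clock lying on its face, 100 x 170 x 28 mm, with an empty bay for four batteries open upwards, beside the dispenser on its -y side. Origin under its centre.
- spare_cell: Bystander: a used AA battery standing upright on the desk, 14.5 mm diameter, 50 mm high, on the paddle side of the dispenser. Origin at its foot. Not to be used.
- mug: Bystander: white mug, rim radius 40 mm, 95 mm high, handle at its +y. Origin under its centre.
- remote: Bystander: black remote control lying flat, 160 x 44 x 19 mm, long side along its x. Origin under its centre.
- stapler: Bystander: black stapler, 130 x 36 x 57 mm, long side along its x. Origin under its centre.
- cactus: Bystander: cactus in a white pot, 72 mm diameter, 148 mm high. Origin under its centre.
- bear: Bystander: carved wooden bear, 60 mm diameter, 102 mm high. Origin under its centre.

How it is judged:
By the outcome, as a careful person would: the job done as asked, in the order asked, and still so for the second after the job is handed in, with the robot touching nothing.
It also fails if it takes over 45 s, if anything falls off the work surface, if the arm or the gripper's body presses on something with over 40 N, if the wrist force passes 120 N, or if a joint passes its speed limit or range.

## Working session

There is one attempt and no reset: what is moved stays moved. The work goes in short steps, Python scripts to look and compute and a tool call to move; the robot and the scene stay as the last step left them, time stands still between calls to the robot, and variables do not carry over. Pictures are saved under pics/ and viewed, at most 10 in all, crops included, and the job is handed in when it is done.

Besides the shell and the picture viewer there is one more tool, called after ">>>" as name(argument=value, ...) on one line, values as JSON. move_arm: Moves the arm, as the interface text tells. Its arguments: {"type":"object","properties":{"plan":{"type":"string"},"grip_force":{"type":"number"}},"required":["plan"]}

```bash
mkdir -p pics; cat > h.py <<'E'
import numpy as np, cv2
from rig import env, viewer, recognise, pinpoint
def ray(c,px):
    k=viewer.calibration(c); d=np.array([(px[0]-k["cx"])/k["fx"],(px[1]-k["cy"])/k["fy"]]); u=d.copy()
    for _ in range(20): u=d/(1+k["k1"]*(u@u))
    R=np.array(k["R"]);t=np.array(k["t"])
    return -R.T@t, R.T@np.array([u[0],u[1],1.])
def at_z(c,px,z):
    o,d=ray(c,px); return o+d*(z-o[2])/d[2]
def at_depth(c,px,D):
    o,d=ray(c,px); u,v=np.round(px).astype(int); w=D[v-2:v+3,u-2:u+3]; w=w[w>0]; return o+d*np.median(w) if len(w) else None
def proj(c,X):
    k=viewer.calibration(c); p=np.array(k["R"])@X+np.array(k["t"]); u=p[:2]/p[2]; u=u*(1+k["k1"]*(u@u)); return [u[0]*k["fx"]+k["cx"],u[1]*k["fy"]+k["cy"]]
E
python3 - <<'E'
from h import *
for c in ("scene","top"):
    im,D=viewer.get_image(c); cv2.imwrite(f"pics/{c}0.png",im[:,:,::-1]); np.save(f"pics/{c}0.npy",D)
    o,d=ray(c,(280,210)); print(c,o.round(3),d.round(3))
    for n in ("gate","tray","paddle_top","dispenser","cell1","cell6","spare_cell","clock","mug","cactus","bear","stapler","remote"):
        r=pinpoint(c,n)[:2]
        for q in r:
            X=at_depth(c,q["pixel"],D)
            print(n,np.round(q["pixel"],1),round(q["conf"],2),None if X is None else X.round(3))
E
```

```text
scene [1.362 0.339 1.051] [-0.645 -0.267 -0.716]
gate [346.2 224.9] 0.83 [0.458 0.172 0.067]
gate [397. 274.] 0.48 [0.536 0.348 0.017]
tray [355.6 214.7] 0.97 [0.35  0.177 0.006]
paddle_top [350.1 237.9] 0.94 [0.51  0.198 0.077]
dispenser [342.6 235. ] 0.9 [0.501 0.174 0.069]
dispenser [295.9 214. ] 0.27 [0.422 0.004 0.011]
cell1 [343.2 222.1] 0.57 [0.455 0.162 0.071]
cell1 [330.9 232.6] 0.57 [0.508 0.142 0.073]
cell6 [343.2 222.1] 0.57 [0.455 0.162 0.071]
cell6 [330.9 232.6] 0.57 [0.508 0.142 0.073]
spare_cell [385.3 243. ] 0.58 [0.426 0.29  0.004]
mug [439.7 247.8] 0.62 [0.405 0.443 0.026]
mug [353.2 213.1] 0.54 [0.345 0.168 0.005]
cactus [130.1 213.6] 0.95 [ 0.641 -0.453  0.045]
bear [425.7 278.7] 0.84 [0.543 0.423 0.042]
stapler [162.5 171.6] 0.71 [ 0.439 -0.464  0.047]
stapler [131.2 213.1] 0.35 [ 0.639 -0.45   0.047]
remote [395.7 274.8] 0.95 [0.54  0.345 0.017]
remote [163.  171.6] 0.63 [ 0.409 -0.487  0.016]
top [ 0.296 -0.005  1.214] [ 0.178 -0.025 -0.984]
gate [202.5 234. ] 0.79 [0.437 0.16  0.055]
tray [196.3 273.7] 0.89 [0.339 0.177 0.005]
tray [205.1 232.7] 0.17 [0.441 0.153 0.056]
paddle_top [185.7 203.6] 0.95 [0.51  0.203 0.078]
paddle_top [262.  245.6] 0.48 [0.417 0.008 0.01 ]
dispenser [206.4 240.6] 0.79 [0.422 0.151 0.041]
cell1 [206.8 208.4] 0.64 [0.501 0.15  0.07 ]
cell1 [206.  229.6] 0.63 [0.448 0.151 0.059]
cell6 [206.8 208.4] 0.64 [0.501 0.15  0.07 ]
cell6 [206.  229.6] 0.63 [0.448 0.151 0.059]
spare_cell [205.6 221.8] 0.22 [0.468 0.152 0.062]
clock [263.2 246.2] 0.84 [0.415 0.005 0.009]
clock [155.4 240.4] 0.73 [0.421 0.285 0.018]
mug [ 92.4 259.8] 0.76 [0.367 0.447 0.005]
mug [210.1 206.3] 0.52 [0.506 0.142 0.073]
bear [101.5 201.9] 0.74 [0.507 0.41  0.081]
stapler [453.6 255.6] 0.94 [ 0.403 -0.488  0.039]
stapler [443.8 176.7] 0.39 [ 0.604 -0.458  0.069]
remote [130.4 201.9] 0.67 [0.521 0.358 0.019]
remote [451.8 255.7] 0.35 [ 0.405 -0.493  0.014]
```

```bash
python3 - <<'E'
import cv2,numpy as np
a=cv2.imread("pics/top0.png")[150:300,80:290]; b=cv2.imread("pics/scene0.png")[180:300,270:440]
a=cv2.resize(a,(800,571),interpolation=cv2.INTER_CUBIC); b=cv2.resize(b,(800,565),interpolation=cv2.INTER_CUBIC)
cv2.imwrite("pics/a.png",a);cv2.imwrite("pics/b.png",b)
E
```

```text
(no output)
```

View pics/a.png

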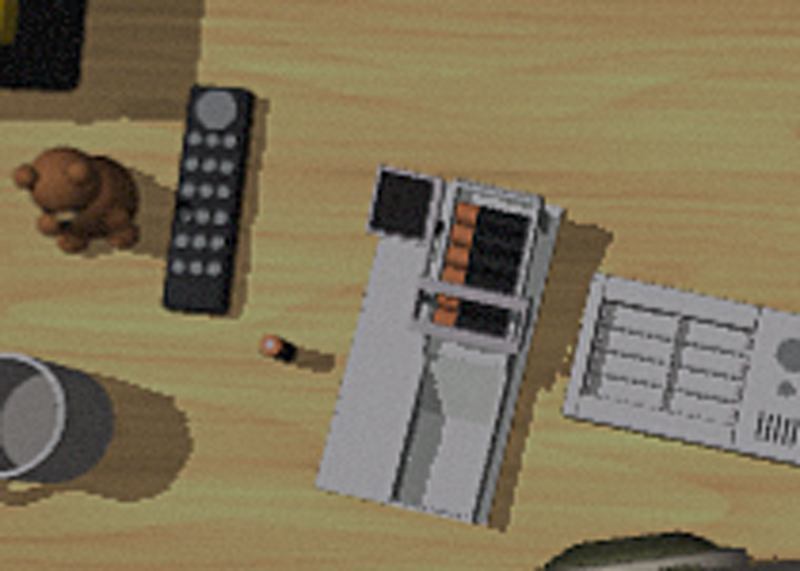

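View pics/b.png

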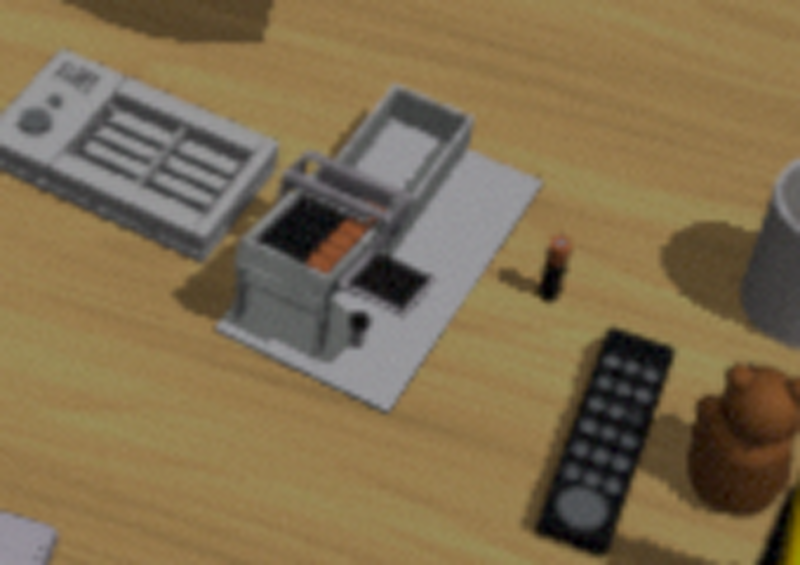

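Top crop: the paddle pad is centred at image pixel (186,203), and the lane runs tilted, with the tray at about (196,274) and the gate near (203,234). The spare cell stands near (152,241), clear of the paddle. The scene crop agrees: pad near (353,239). Next I fit the dispenser's pose.

```bash
cat >> h.py <<'E'
def fit():
    from scipy.optimize import least_squares
    s=.2625
    obs=[("top",(185.8,203.5),(70,59,77)),("top",(196.3,273.7),(-87,0,5)),("top",(80+318*s,150+487*s),(-122,84,5)),("top",(80+488*s,150+525*s),(-122,-36,5)),
    ("scene",(351.5,238.8),(70,59,77)),("scene",(355.6,214.7),(-87,0,5)),("scene",(270+388*.2125,180+410*.2125),(104,84,5)),("scene",(270+543*.2125,180+181*.2125),(-122,84,5)),("scene",(270+218*.2125,180+327*.2125),(104,-36,5))]
    def W(p,q):
        c,s_=np.cos(p[2]),np.sin(p[2]); q=np.array(q)/1000
        return np.array([p[0]+c*q[0]-s_*q[1],p[1]+s_*q[0]+c*q[1],q[2]])
    f=lambda p:np.concatenate([np.array(proj(c,W(p,q)))-px for c,px,q in obs])
    r=least_squares(f,[.43,.16,-.2],loss="soft_l1"); return r,W
E
python3 - <<'E'
from h import *
r,W=fit(); p=r.x; print(p.round(4),r.fun.reshape(-1,2).round(1) if 0 else "",np.abs(r.fun).max())
print("resid",(r.fun).round(1))
P=W(p,(71,59,77)); print("paddle",P.round(4),np.degrees(p[2]))
for n in ("top","scene"):
    print(n,at_z(n,(185.8,203.5) if n=="top" else (351.5,238.8),.077).round(4))
s=env.observe(); print(s["time_s"],s["position"],np.round(s["tool_rot"],3),s["ft_force"])
R=np.array(s["tool_rot"]); print("tool shift",R.T@(P-np.array(s["position"])), "tool x yaw",np.degrees(np.arctan2(R[1,0],R[0,0])))
E
```

```text
[ 0.4309  0.1595 -0.1819]  2.437002905747022
resid [-1.  -0.1  0.7 -2.4 -1.4 -0.1 -0.7 -0.3  0.9 -0.2 -0.2 -0.8 -0.4 -0.6
 -0.7 -0.9 -1.1 -0.6]
paddle [0.5114 0.2047 0.077 ] -10.424195756041517
top [0.5103 0.2024 0.077 ]
scene [0.5121 0.2028 0.077 ]
1.4 [ 0.19363065 -0.51477334  0.23130706] [[ 0.936  0.352  0.   ]
 [ 0.352 -0.936  0.   ]
 [ 0.     0.    -1.   ]] [ 0.15490555 -0.03496338 -0.77557228]
tool shift [ 0.55074888 -0.56149768  0.15430918] tool x yaw 20.61327556121668
```

>>> move_arm(plan="0.02 -0.02 0 0 0 0 0; 0.035 -0.035 0 0 0 0 0; 0.04 -0.04 0 0 0 0 0; 0.04 -0.04 0 0 0 0 0; 0.04 -0.04 0 0 0 0 0; 0.04 -0.04 0 0 0 0 0; 0.04 -0.04 0 0 0 0 0; 0.04 -0.04 0 0 0 0 0; 0.04 -0.04 0 0 0 0 0; 0.04 -0.04 0 0 0 0 0; 0.04 -0.04 0 0 0 0 0; 0.03 -0.03 0 0 0 0 0", grip_force=20)

```text
time_s: 2.9
position: [0.454, 0.0606, 0.2315]
tool_rot: [[0.935, 0.353, 0.001], [0.353, -0.935, -0.0], [0.0, 0.0, -1.0]]
ft_force: [-0.2, -1.0, 0.6]
grip_width: 0.0001
gripper_force: 0.0
```

>>> move_arm(plan="0.03 -0.03 0 0 0 0 0; 0.03 -0.03 0 0 0 0 0; 0 0 0 0 0 0.18 0; 0 0 0 0 0 0.18 0; 0 0 0 0 0 0.18 0; 0 0 0 0 0 0 0; 0 0 0 0 0 0 0")

```text
time_s: 3.78
position: [0.4885, 0.1357, 0.2313]
tool_rot: [[0.984, -0.176, 0.0], [-0.176, -0.984, 0.0], [0.0, -0.0, -1.0]]
ft_force: [-1.4, -0.7, 0.2]
grip_width: 0.0002
gripper_force: 0.0
```

```bash
cat > st.py <<'E'
from h import *
P=np.array([.5115,.2035,.077])
s=env.observe();R=np.array(s["tool_rot"]);print(s["time_s"],np.round(s["position"],4),"shift",(R.T@(P-np.array(s["position"]))).round(4),"yaw",np.degrees(np.arctan2(R[1,0],R[0,0])).round(1),"F",np.round(s["ft_force"],2),s["grip_width"],R[:,2].round(3))
E
python3 st.py
```

```text
3.775 [0.4885 0.1357 0.2313] shift [ 0.0107 -0.0708  0.1543] yaw -10.1 F [-1.39 -0.72  0.23] 0.00016987975439926463 [ 0.  0. -1.]
```

>>> move_arm(plan="0.005 -0.035 0 0 0 0 0; 0.006 -0.036 0 0 0 0 0; 0 0 0.03 0 0 0 0; 0 0 0.04 0 0 0 0; 0 0 0.04 0 0 0 0; 0 0 0.02 0 0 0 0; 0 0 0 0 0 0 0; 0 0 0 0 0 0 0")

```text
time_s: 4.78
position: [0.5127, 0.2036, 0.1024]
tool_rot: [[0.984, -0.178, 0.002], [-0.178, -0.984, 0.0], [0.002, -0.001, -1.0]]
ft_force: [0.5, 0.1, 0.1]
grip_width: 0.0001
gripper_force: 0.0
```

```bash
python3 st.py; python3 - <<'E'
from h import *
for c,(x0,y0) in (("top",(150,160)),("scene",(300,170))):
    im,D=viewer.get_image(c); a=im[y0:y0+110,x0:x0+80,::-1]
    b=cv2.resize(a,(400,550),interpolation=cv2.INTER_CUBIC); globals()[c]=b
cv2.imwrite("pics/c.png",np.hstack([top,scene]))
E
```

```text
4.775 [0.5127 0.2036 0.1024] shift [-0.0012  0.0004  0.0254] yaw -10.3 F [0.47 0.13 0.08] 8.722490182942558e-05 [ 0.002  0.    -1.   ]
```

View pics/c.png

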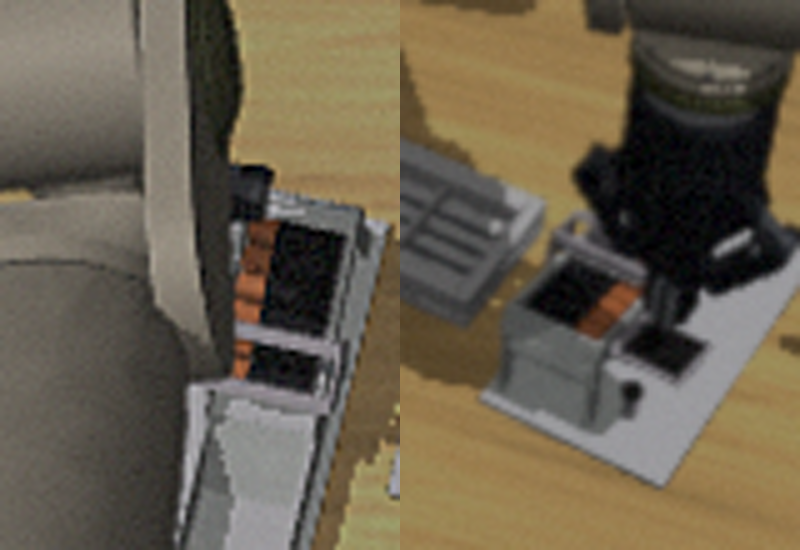

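The top view has the paddle hidden by the arm. The scene view shows the shut fingertips over the pad, at about image pixel (434,236), with the knuckles about 70 mm above the tip and so well clear of the lane. I'll press gradually.

>>> move_arm(plan="-0.001 0 0.012 0 0 0 0; 0 0 0.012 0 0 0 0; 0 0 0.01 0 0 0 0; 0 0 0 0 0 0 0")

```text
time_s: 5.38
position: [0.5114, 0.2037, 0.0669]
tool_rot: [[0.984, -0.179, 0.0], [-0.179, -0.984, -0.0], [0.0, 0.0, -1.0]]
ft_force: [1.4, 0.1, 4.4]
grip_width: 0.0004
gripper_force: 1.7
```

>>> move_arm(plan="0 0 0.01 0 0 0 0; 0 0 0.008 0 0 0 0; 0 0 0 0 0 0 0")

```text
time_s: 5.75
position: [0.512, 0.2036, 0.0499]
tool_rot: [[0.984, -0.179, 0.003], [-0.179, -0.984, 0.0], [0.002, -0.0, -1.0]]
ft_force: [4.2, -1.0, 4.2]
grip_width: 0.0001
gripper_force: 2.7
```

>>> move_arm(plan="0 0 0.003 0 0 0 0; 0 0 0 0 0 0 0")

```text
time_s: 6.0
position: [0.5116, 0.2037, 0.0468]
tool_rot: [[0.984, -0.179, 0.001], [-0.179, -0.984, -0.0], [0.001, -0.0, -1.0]]
ft_force: [2.7, -2.4, 5.7]
grip_width: -0.0
gripper_force: 3.2
```

>>> move_arm(plan="0 0 0.002 0 0 0 0; 0 0 0 0 0 0 0")

```text
time_s: 6.25
position: [0.5115, 0.2037, 0.0456]
tool_rot: [[0.984, -0.179, 0.002], [-0.179, -0.984, 0.0], [0.002, -0.0, -1.0]]
ft_force: [-0.3, -2.4, 12.5]
grip_width: 0.0
gripper_force: 6.0
```

>>> move_arm(plan="0 0 0.001 0 0 0 0; 0 0 0 0 0 0 0; 0 0 0 0 0 0 0; 0 0 0 0 0 0 0; 0 0 0 0 0 0 0; 0 0 0 0 0 0 0; 0 0 0 0 0 0 0")

```text
time_s: 7.12
position: [0.5116, 0.2038, 0.0454]
tool_rot: [[0.984, -0.179, 0.002], [-0.179, -0.984, 0.0], [0.002, -0.001, -1.0]]
ft_force: [-2.7, -1.6, 20.1]
grip_width: 0.0004
gripper_force: 9.2
```

```bash
cat > look.py <<'E'
import sys
from h import *
for c,(x0,y0) in (("top",(160,180)),("scene",(300,170))):
    im,D=viewer.get_image(c); a=im[y0:y0+110,x0:x0+80,::-1]
    globals()[c]=cv2.resize(a,(400,550),interpolation=cv2.INTER_CUBIC)
cv2.imwrite(sys.argv[1],np.hstack([top,scene]))
E
python3 look.py pics/d.png
```

```text
(no output)
```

View pics/d.png

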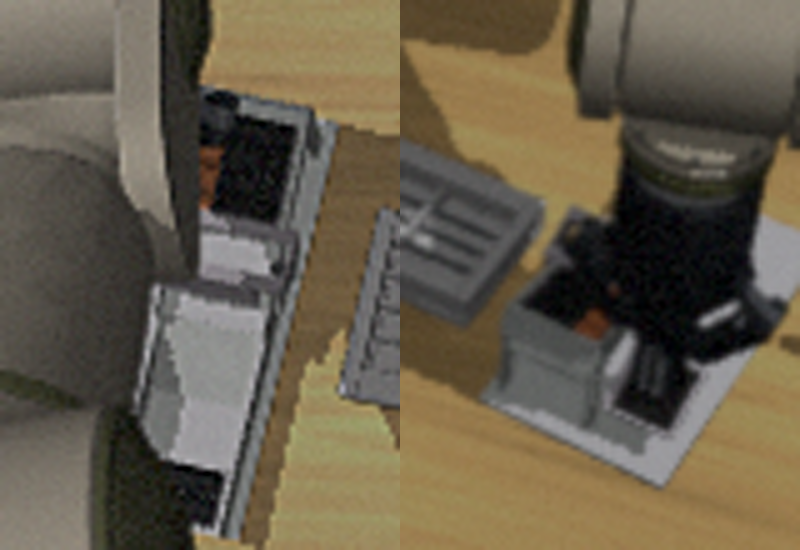

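The front of the lane is empty in the top view, and the pair shows as a dark patch in the tray at about image pixel (199,278). Now I let the paddle all the way up and wait.

>>> move_arm(plan="0 0 -0.01 0 0 0 0; 0 0 -0.015 0 0 0 0; 0 0 -0.02 0 0 0 0; 0 0 -0.012 0 0 0 0; 0 0 0 0 0 0 0; 0 0 0 0 0 0 0; 0 0 0 0 0 0 0; 0 0 0 0 0 0 0; 0 0 0 0 0 0 0; 0 0 0 0 0 0 0; 0 0 0 0 0 0 0; 0 0 0 0 0 0 0")

```text
time_s: 8.72
position: [0.5111, 0.2038, 0.1004]
tool_rot: [[0.984, -0.179, 0.0], [-0.179, -0.984, 0.0], [0.0, -0.0, -1.0]]
ft_force: [0.2, -0.6, 1.1]
grip_width: -0.0002
gripper_force: 0.0
```

>>> move_arm(plan="0 0 0 0 0 0 0; 0 0 0 0 0 0 0; 0 0 0 0 0 0 0; 0 0 0 0 0 0 0")

```text
time_s: 9.22
position: [0.5111, 0.2038, 0.1003]
tool_rot: [[0.984, -0.179, -0.0], [-0.179, -0.984, 0.0], [-0.0, -0.0, -1.0]]
ft_force: [0.0, 0.4, 0.7]
grip_width: 0.0003
gripper_force: 0.0
```

```bash
python3 look.py pics/e.png; python3 st.py
```

```text
9.325 [0.5111 0.2038 0.1003] shift [0.0005 0.0002 0.0233] yaw -10.3 F [ 0.21  0.15 -0.61] 0.00032505915382934997 [-0.  0. -1.]
```

View pics/e.png

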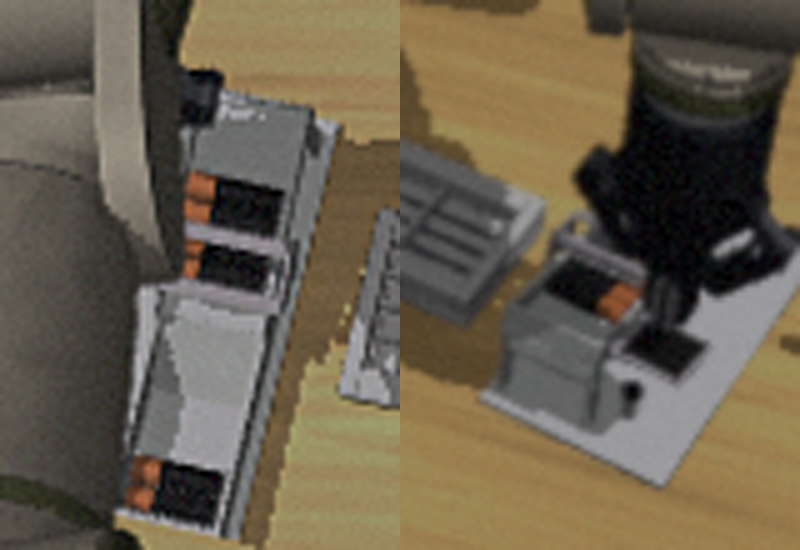

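Two batteries are in the tray (image pixel about (195,277)), four are up at the gate and the paddle is up. Now the second press.

>>> move_arm(plan="0 0 0.012 0 0 0 0; 0 0 0.012 0 0 0 0; 0 0 0.01 0 0 0 0; 0 0 0.01 0 0 0 0; 0 0 0.007 0 0 0 0; 0 0 0.003 0 0 0 0; 0 0 0.0015 0 0 0 0; 0 0 0.0005 0 0 0 0; 0 0 0 0 0 0 0; 0 0 0 0 0 0 0; 0 0 0 0 0 0 0; 0 0 0 0 0 0 0")

```text
time_s: 10.82
position: [0.5116, 0.2037, 0.0455]
tool_rot: [[0.984, -0.179, 0.002], [-0.179, -0.984, 0.0], [0.002, -0.0, -1.0]]
ft_force: [-3.1, -1.9, 17.1]
grip_width: -0.0001
gripper_force: 7.3
```

>>> move_arm(plan="0 0 0 0 0 0 0; 0 0 0 0 0 0 0; 0 0 0 0 0 0 0; 0 0 0 0 0 0 0")

```text
time_s: 11.32
position: [0.5116, 0.2037, 0.0455]
tool_rot: [[0.984, -0.179, 0.002], [-0.179, -0.984, 0.0], [0.002, -0.0, -1.0]]
ft_force: [-1.5, -1.3, 16.2]
grip_width: 0.0003
gripper_force: 7.3
```

```bash
python3 look.py pics/f.png; python3 st.py
```

```text
11.425 [0.5116 0.2037 0.0455] shift [-0.      0.0002 -0.0315] yaw -10.3 F [-2.22 -0.88 16.3 ] 0.00012444196301646105 [ 0.002  0.    -1.   ]
```

View pics/f.png

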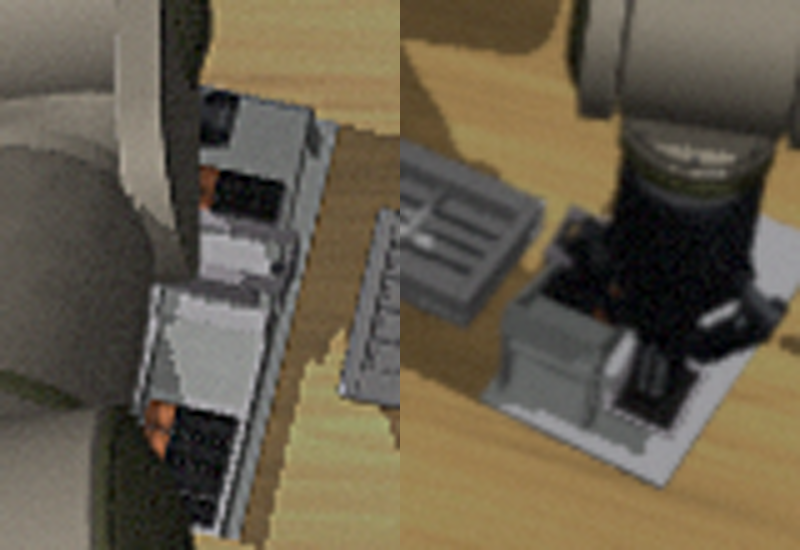

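The second pair has joined the first in the tray (image pixel about (200,272)), and the last pair is held back in the lane. I release and back away upward.

>>> move_arm(plan="0 0 -0.01 0 0 0 0; 0 0 -0.015 0 0 0 0; 0 0 -0.02 0 0 0 0; 0 0 -0.02 0 0 0 0; 0 0 -0.04 0 0 0 0; 0 0 -0.04 0 0 0 0; 0 0 -0.02 0 0 0 0; 0 0 0 0 0 0 0; 0 0 0 0 0 0 0; 0 0 0 0 0 0 0; 0 0 0 0 0 0 0; 0 0 0 0 0 0 0")

```text
time_s: 12.92
position: [0.511, 0.2037, 0.209]
tool_rot: [[0.984, -0.179, -0.001], [-0.179, -0.984, -0.0], [-0.001, 0.0, -1.0]]
ft_force: [0.2, 0.2, -0.0]
grip_width: 0.0002
gripper_force: 0.0
```

>>> move_arm(plan="0 0 0 0 0 0 0; 0 0 0 0 0 0 0; 0 0 0 0 0 0 0; 0 0 0 0 0 0 0")

```text
time_s: 13.42
position: [0.5111, 0.2038, 0.2094]
tool_rot: [[0.984, -0.179, 0.0], [-0.179, -0.984, -0.0], [0.0, -0.0, -1.0]]
ft_force: [0.1, -0.1, -0.0]
grip_width: 0.0002
gripper_force: 0.0
```

```bash
python3 look.py pics/g.png; python3 st.py
```

```text
13.525 [0.5111 0.2038 0.2093] shift [0.0005 0.0002 0.1323] yaw -10.3 F [ 0.16 -0.33  0.12] -7.986008867930432e-05 [ 0. -0. -1.]
```

View pics/g.png

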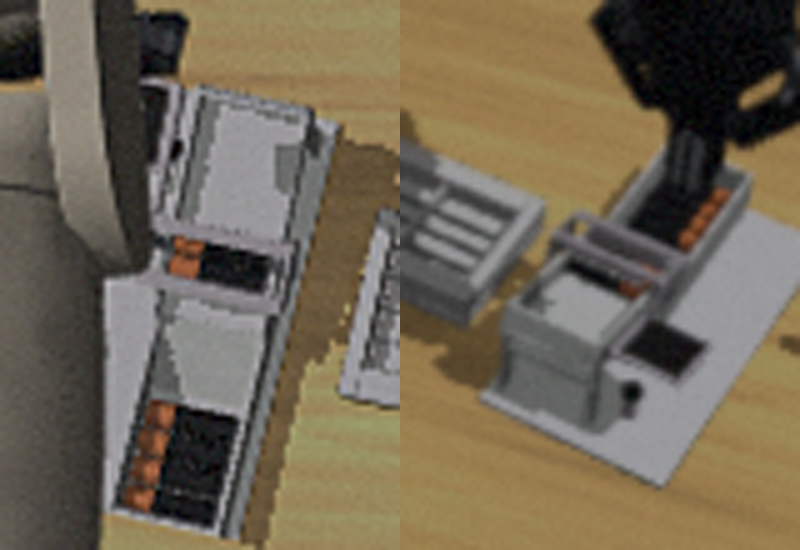

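Four batteries are in the tray (image pixel about (195,271)), the last pair waits at the gate (about (204,232)), the paddle is up and the arm is clear.

```bash
python3 -c "
from rig import env
print(env.close_job())"
```

```text
the job is handed in; nothing more can be done
None
```

Job handed in: two full presses put four batteries in the tray, the last pair is waiting at the gate, the paddle is back up, and the arm touched only the paddle.

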